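# Find the concealed catch of a specimen case and open it

### The job

Open the wooden specimen case with a fingertip: feel along the metal floor of its finger groove for the flush catch button, press the button in until the clear lid springs up, then push the lid back past upright until it rests fully open on its stop. Grasp and lift nothing, and do not disturb the specimens in the case or the things around it.

Things in the scene. Friction and masses are not known exactly. Their poses are not given: they have to be found in the camera images.
- case: dark wooden specimen case, fixed to the table, 240 mm deep (x) x 310 wide (y) x 62 high; origin under its centre, x to the back (hinge side), y left along the front, z up. The front of its top (x -120 to -40 mm) is a flat wooden rail with a finger groove; behind it lies the flush clear lid. Inside floor 12 mm above the table
- groove (a point): centre of the groove's floor, axes as the case. Groove 128 mm long (y) x 48 wide (x), 2.5 mm deep below the rail; floor of grey-painted metal, rigid save for the flush catch button, which is part of it: same metal, 44 mm (x) x 36 (y), hairline gap all round. Where the button lies along the groove differs from case to case: its centre is anywhere within 45 mm either side of this point
- catch (a joint): how far the catch button is pressed down: 0 out and flush, 0.005 (5 mm) fully in; sprung: it starts to give at 1.4 N and is fully in at 5 N; the lid is let go at about 3 mm. It comes back out when released
- lid (a joint): lid angle: 0 shut and latched, grows as it opens. When the catch lets go, springs raise the lid to about 1.15 rad within 2 s and hold it there. Pushed a little past upright (beyond 1.65) it tips over by itself, within 3 s, onto its stop at 1.85 rad; left short of upright it sinks back to 1.15. Damped hinge (0.08 N m s/rad); lid 0.2 kg, a clear pane in a wooden frame
- lid_edge (a point): middle of the outer face of the lid's front bar (the free edge, 11 mm thick, 280 mm wide), 141 mm from the hinge; moves with the lid; its own x axis points to the hinge, z out of the lid's top face
- lid_hinge (a point): middle of the lid's hinge line, which runs along the case's y, 58 mm above the table
- jaw: small fossil in plaster, 37x69x20 mm, loose in the case under the lid; origin under its centre
- slab: small fossil slab, 63x100x21 mm, loose in the case under the lid; origin under its centre
- lens: folding hand lens, 28x39x17 mm, loose on the table; origin under its centre
- tweezers: steel tweezers, 124 mm long, loose on the table; origin under the centre
- vial: capped sample vial, 48 mm tall, standing loose on the table; origin under its centre
- glue: dropper bottle, 102 mm tall, standing loose on the table; origin under its centre
- eraser: eraser, 20x40x12 mm, loose on the table; origin under its centre

How it is judged:
By the outcome, as a careful person would: the job done as asked, in the order asked, and still so for the second after the job is handed in, with the robot touching nothing.
It also fails if it takes over 67 s, if anything falls off the work surface, if the arm or the gripper's body presses on something with over 40 N, if the wrist force passes 120 N, or if a joint passes its speed limit or range.

### The arm

A 6-joint arm with a two-finger parallel gripper is mounted at the origin on the work surface; the furniture and walls round the work are solid. World frame = base frame: x ahead of the robot, y to its left, z up, the work surface at z = 0. Lengths are in m, angles in degrees, forces in N, time in s.
With the tool pointing down it reaches from about 0.275 to 0.775 m from the base axis. Payload 14.6 kg.
Tool frame: the origin (TCP) lies between the finger pads; the fingertips stand 14 mm ahead of it and the grasp point (between the pads) lies 5 mm behind it (bot.tip_reach is the distance from the TCP to the fingertips, in m); z points along the fingers, y is the line along which they close (so a half turn about z gives the same grasp; the last joint's range is limited). The gripper opens to 85 mm and grips with 20 to 120 N. Pads are 22 mm wide; open, the fingers measure 114 mm over their backs; the gripper's body (76 mm by 85 mm) begins 54 mm behind the grasp point. The pads swing forward as they close: fully open they stand 13 mm farther back than shut.
Start: joints at [61.977, 15.075, -2.767, 72.158, 0, 81.102], TCP at [0.172, 0.496, 0.245] pointing down, gripper open.
Joint ranges: [-151.79, 151.79], [-50.71, 97.33], [-67.44, 78.34], [-121.81, 120.89], [-77.56, 73.72], [-180, 180]. Speed limits (degrees/s): [108.29, 108.29, 147.25, 159.86, 180, 180].

### API

Orientations are given as [roll, pitch, yaw] about the fixed x, y, z axes, in that order (R = Rz(yaw) Ry(pitch) Rx(roll)).
In Python, from rig import bot gives the robot as it stands.
- The arm moves only by the tool send_rows, never from a script. Its argument "targets" is a list of rows, each a list of 7 numbers: the opening in per cent of the stroke, from 0 (shut) to 100 (fully open), then the shift along the tool's x, y, z in m, then the turn, a rotation vector about the tool's x, y, z in units of 5 degrees (1.0 is 5 degrees). A call has 1 to 12 rows; each row is the pose to reach, as a shift and turn from the pose commanded when the call began, along the tool's axes at that moment; what a row does not reach only later rows make up. A row lasts 1/10 s, in which the tool goes at most 50 mm and 8.59 degrees, less where a joint would pass 70% of its speed; a pose out of reach is approached as far as the arm can. A call with a gripper value outside its range is refused whole. The fingers move at their own pace and stop on an object; "squeeze" is the grip in N (left out, the last holds). Time passes only in rows, so rows that repeat a pose let the fingers close. It gives the time, the measured TCP pose, the force, the opening and the grip force at its end, in the units of the state.
- bot.observe(): the state, without advancing time (a new reading comes with each control period).
- bot.capture(name): name is "scene" or "top" or "wrist"; returns (picture, depth): 384x512x3 uint8, red, green, blue; 384x512 float32, m along the optical axis (not along the pixel's ray), 0 where there is no reading.
- bot.camera_model(name): a dict with "K" (3x3 intrinsics, pixels), "rvec" (rotation vector, rad) and "tvec" (3), from world to camera coordinates, as OpenCV has them; the wrist camera has in their place "hand_eye" (4x4, takes a point from camera to tool coordinates, whose origin is the TCP and whose axes are the flange's). Camera axes: x right, y down, z forward; pixel columns grow to the right and rows downward; lengths in m; the calibration is good to about 2 mm. A picture is of the moment at which its call begins: read the wrist's pose just before it. camera_model takes no time and is no camera call.
- bot.hand_in(): hands the job in; it is judged then, once.
The state is a dict: "clock": time; "q": joint angles; "joint_vel": joint speeds; "effort": joint torques, N m; "ee_pos": TCP position; "tool_rot": TCP orientation; "contact_force": force on the tool from outside, world axes, zero at the start; "wrist_torque": the same for the moment, N m; "gripper_width": finger opening in m; "finger_force": force on a finger pad.
Only numpy, scipy, OpenCV 4.12 (cv2) and the standard library are available. Lean on these libraries where they do the work, as an engineer would, in place of code of your own. Each camera call takes 0.05 s, during which the arm holds its last target. There are 200 camera calls.

## Working session

There is one attempt and no reset: what is moved stays moved. The work goes in short steps, Python scripts to look and compute and a tool call to move; the robot and the scene stay as the last step left them, time stands still between calls to the robot, and variables do not carry over. Pictures are saved under pics/ and viewed, at most 10 in all, crops included, and the job is handed in when it is done.

Besides the shell and the picture viewer there is one more tool, called as a command line: name --pt "numbers of a row" for each row, then --argument value for the rest. send_rows: Moves the arm, as the interface text tells. Its arguments: {"type":"object","properties":{"targets":{"type":"array"},"squeeze":{"type":"number"}},"required":["targets"]}

```bash
ls; mkdir -p pics
cat > h.py <<'E'
import numpy as np, cv2
from rig import bot
from scipy.spatial.transform import Rotation as R
def world(name,d=None):
    m=bot.camera_model(name);K=np.array(m["K"])
    Rm=cv2.Rodrigues(np.array(m["rvec"],float))[0];t=np.array(m["tvec"],float).ravel()
    return K,Rm,t
def pts(name,d):
    K,Rm,t=world(name);v,u=np.indices(d.shape)
    c=np.stack([(u-K[0,2])/K[0,0]*d,(v-K[1,2])/K[1,1]*d,d],-1)
    return (c-t)@Rm
def onplane(name,uv,z):
    K,Rm,t=world(name);r=np.linalg.inv(K)@np.array([uv[0],uv[1],1.]);r=Rm.T@r;o=-Rm.T@t
    return o+r*(z-o[2])/r[2]
E
python3 - <<'E'
from h import *
for n in("top","scene"):
    p,d=bot.capture(n);cv2.imwrite(f"pics/{n}0.png",p[...,::-1]);np.savez(f"{n}0.npz",p=p,d=d)
print(bot.observe(),bot.tip_reach)
a=cv2.imread("pics/top0.png");b=cv2.imread("pics/scene0.png")
E
```

```text
pics
{'clock': 0.1, 'q': array([ 6.19786218e+01,  1.50973862e+01, -2.79968578e+00,  7.21567803e+01,
       -1.01366302e-03,  8.11030445e+01]), 'joint_vel': array([-0.05596435,  0.0200526 ,  0.23397201,  0.06498274, -0.00858513,
        0.03439641]), 'effort': array([ 3.32635609e-03, -6.38576102e+01,  3.85063219e+01,  1.00353261e-02,
       -7.26272947e-05, -2.44632849e-05]), 'ee_pos': array([0.17189741, 0.49583013, 0.2448643 ]), 'tool_rot': array([-1.79946639e+02, -7.32721689e-03,  1.60875574e+02]), 'contact_force': array([ 0.18813832, -0.03209558,  0.293083  ]), 'wrist_torque': array([ 0.0228975 , -0.04285742, -0.02554434]), 'finger_force': 0.0, 'gripper_width': 0.08561850252084116} 0.014
```

View pics/top0.png

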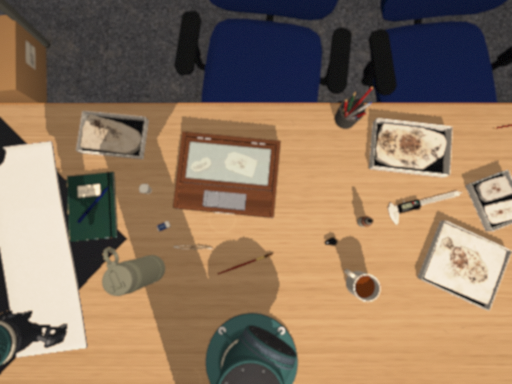

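View pics/scene0.png

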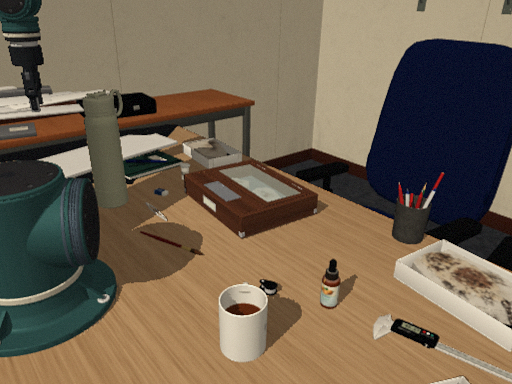

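The top view shows the case at about u 174–280, v 131–217, with the grey groove at (225,200) and the hinge side at the back. The scene view agrees, and the arm stands clear to the left. Next I'll measure the groove and the rail.

Run:
```python
from h import *
z=np.load("top0.npz");p,d=z["p"],z["d"];P=pts("top",d)
print("table z",P[230:250,330:350,2].mean(), "rail", P[203:209,185:198,2].mean(), "groove",P[196:204,212:238,2].mean(),"lid",P[150:180,200:260,2].mean())
hsv=cv2.cvtColor(p,cv2.COLOR_RGB2HSV)
m=((hsv[...,1]<70)&(hsv[...,2]>60)).astype(np.uint8);w=np.zeros_like(m);w[189:213,198:250]=1
def rect(mm,z):
    c=max(cv2.findContours(mm,cv2.RETR_EXTERNAL,cv2.CHAIN_APPROX_NONE)[0],key=cv2.contourArea)
    q=np.array([onplane("top",uv,z)[:2] for uv in c[:,0]],np.float32)
    return cv2.minAreaRect(q*1000)
print("groove",rect(m*w,.0595))
m2=((P[...,2]>.045)&(P[...,2]<.075)).astype(np.uint8);w[:]=0;w[120:225,165:290]=1
m2=cv2.morphologyEx(m2*w,cv2.MORPH_OPEN,np.ones((5,5)))
print("case",rect(m2,.062))
K,Rm,t=world("top");print("px mm",1000*P[200,225]@[0,0,0]+d[200,225]/K[0,0]*1000, "cam",-Rm.T@t)
# neighbors higher than 0.08 within arm zone
```

```text
table z 0.008543049752501497 rail 0.07704759317550867 groove 0.060140615099658415 lid 0.0639315522676954
groove ((485.8622741699219, 84.90799713134766), (130.03359985351562, 49.56352615356445), 84.39073181152344)
case ((567.693115234375, 75.63346862792969), (309.5197448730469, 240.64865112304688), 84.40110778808594)
px mm 3.050859705232423 cam [ 0.38466315 -0.0122037   1.16468289]
```

Run:
```python
from h import *
z=np.load("top0.npz");P=pts("top",z["d"])
q=P[250:300,98:170].reshape(-1,3);q=q[q[:,2]>.06];print(q.min(0),q.max(0))
a,b=P[:,:,2],P
# plan: world delta -> tool shift
s=bot.observe();Rt=R.from_euler("xyz",s["tool_rot"],degrees=True)
g=np.array([.486,.085]);cx=np.array([.9952,-.0976]);cy=np.array([.0976,.9952])
for n,t in(("up",[.172,.496,.44]),("out",[.40,.40,.44]),("groove-45",[*(g-.0*cx-.045*cy),.15]),("g0",[*g,.15])):
    print(n,t,Rt.inv().apply(np.array(t)-s["ee_pos"]).round(4))
Rw=R.from_euler("xyz",[180,0,84.4],degrees=True)
print((Rt.inv()*Rw).as_rotvec(degrees=True)/5)
# table strip: heights near start->path
for y,x in((.45,.3),(.4,.4),(.3,.45),(.25,.45)): 
    m=np.hypot(P[...,0]-x,P[...,1]-y)<.03;print(x,y,P[m][:,2].max())
```

```text
[ 0.23725911 -0.0122037   0.06069961] [0.38466315 0.34974318 1.16468289]
up [0.172, 0.496, 0.44] [-0.      0.     -0.1951]
out [0.4, 0.4, 0.44] [-0.2469 -0.016  -0.1952]
groove-45 [np.float64(0.481608), np.float64(0.04021600000000001), 0.15] [-0.4419 -0.3289  0.0951]
g0 [np.float64(0.486), np.float64(0.085), 0.15] [-0.4314 -0.2852  0.0951]
[-1.00166591e-02  5.88124842e-03  1.52951144e+01]
0.3 0.45 0.010807266086940371
0.4 0.4 0.018180668777543537
0.45 0.3 0.007312355191674397
0.45 0.25 0.06691179416023162
```

send_rows --pt "0 0 0 -0.05 0 0 1.5" --pt "0 -0.02 0 -0.1 0 0 3" --pt "0 -0.06 0 -0.14 0 0 4.5" --pt "0 -0.105 0 -0.155 0 0 6" --pt "0 -0.15 -0.005 -0.155 0 0 7.5" --pt "0 -0.2 -0.01 -0.155 0 0 9" --pt "0 -0.245 -0.015 -0.155 0 0 10.5" --pt "0 -0.27 -0.055 -0.155 0 0 12" --pt "0 -0.3 -0.095 -0.155 0 0 13.5" --pt "0 -0.33 -0.135 -0.155 0 0 15.3" --pt "0 -0.36 -0.175 -0.14 0 0 15.3" --pt "0 -0.39 -0.215 -0.12 0 0 15.3" --squeeze 20

```text
clock: 1.3
ee_pos: [0.4687, 0.1685, 0.3674]
tool_rot: [179.9, -0.0, 84.3]
contact_force: [0.7, -0.2, -0.1]
gripper_width: 0.0001
finger_force: 0.0
```

send_rows --pt "0 -0.03 0.01 0.03 0 0 0" --pt "0 -0.06 0.018 0.06 0 0 0" --pt "0 -0.08 0.022 0.09 0 0 0" --pt "0 -0.081 0.025 0.12 0 0 0" --pt "0 -0.081 0.025 0.14 0 0 0" --pt "0 -0.081 0.025 0.14 0 0 0"

```text
clock: 1.9
ee_pos: [0.4839, 0.0872, 0.2253]
tool_rot: [-179.7, 0.0, 84.3]
contact_force: [-0.0, -0.0, 0.4]
gripper_width: -0.0003
finger_force: 0.0
```

Run:
```python
from h import *
s=bot.observe();p,d=bot.capture("wrist");np.savez("w1.npz",p=p,d=d)
print(s["ee_pos"],s["tool_rot"],s["contact_force"])
m=bot.camera_model("wrist");print(m)
cv2.imwrite("pics/w1.png",p[...,::-1])
```

```text
[0.48392337 0.08715427 0.22527608] [-1.79746988e+02  2.75776813e-02  8.43458895e+01] [-0.00284256 -0.02020625  0.40956196]
{'K': array([[291.26671289,   0.        , 253.20088548],
       [  0.        , 291.26671289, 192.91164801],
       [  0.        ,   0.        ,   1.        ]]), 'hand_eye': array([[ 4.41172131e-05, -9.57750073e-01, -2.87601800e-01,
         7.39175256e-02],
       [ 9.99999836e-01,  2.06611869e-04, -5.34646609e-04,
         1.43659211e-03],
       [ 5.71479774e-04, -2.87601729e-01,  9.57749925e-01,
        -1.29550943e-01],
       [ 0.00000000e+00,  0.00000000e+00,  0.00000000e+00,
         1.00000000e+00]])}
```

View pics/w1.png

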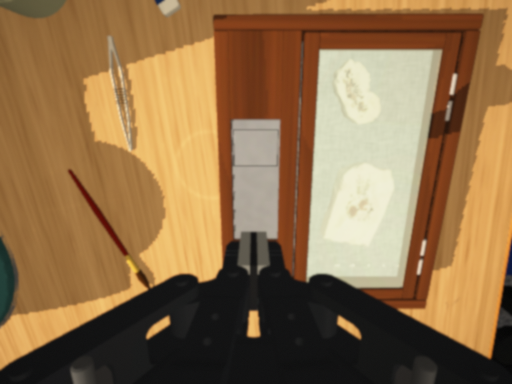

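The wrist view shows the groove from v≈120 down to the fingertip, u 233–280. There's a faint cross line at v≈166 that could be the edge of the button. I'll project these onto the groove floor.

Run:
```python
from h import *
s=bot.observe();m=bot.camera_model("wrist");H=np.array(m["hand_eye"]);K=np.array(m["K"])
Rt=R.from_euler("xyz",s["tool_rot"],degrees=True).as_matrix();o=Rt@H[:3,3]+s["ee_pos"]
g=np.array([.4859,.0849]);cx=np.array([.9952,-.0976]);cy=np.array([.0976,.9952])
for uv in((233,122),(280,120),(232,129),(256,120),(256,129),(256,166),(256,225)):
    r=Rt@H[:3,:3]@np.linalg.inv(K)@np.array([*uv,1.]);q=o+r*(.0595-o[2])/r[2]
    print(uv,q.round(4),"case-ish x,y",((q[:2]-g)@cx*1000).round(1),((q[:2]-g)@cy*1000).round(1))
p=np.load("w1.npz")["p"].astype(float).mean(-1)
print(p[112:236,256].round().astype(int))
```

```text
(233, 122) [0.4713 0.1471 0.0595] case-ish x,y -20.6 60.5
(280, 120) [0.5178 0.1445 0.0595] case-ish x,y 26.0 62.4
(232, 129) [0.4695 0.1404 0.0595] case-ish x,y -21.8 53.7
(256, 120) [0.4942 0.1468 0.0595] case-ish x,y 2.2 62.4
(256, 129) [0.4934 0.1381 0.0595] case-ish x,y 2.2 53.7
(256, 166) [0.4898 0.1007 0.0595] case-ish x,y 2.3 16.1
(256, 225) [0.4835 0.035  0.0595] case-ish x,y 2.5 -49.9
[ 63  63  64  63  63  65  81 115 146 163 167 167 168 167 167 166 159 145
 150 163 169 169 170 170 170 169 170 170 171 170 170 170 170 170 171 171
 171 172 173 171 172 172 172 171 170 169 168 169 169 169 169 168 159 143
 147 161 167 169 167 168 166 167 165 165 166 166 166 166 166 166 165 165
 164 164 165 165 166 167 167 168 168 168 168 168 168 168 168 169 169 168
 168 169 168 167 166 166 165 165 166 166 167 168 167 167 167 166 164 164
 165 165 166 166 165 165 164 165 163 162 152 122  83  57  48  47]
```

send_rows --pt "0 0.02 0.001 0.04 0 0 0" --pt "0 0.034 0.002 0.08 0 0 0" --pt "0 0.034 0.002 0.11 0 0 0" --pt "0 0.034 0.002 0.13 0 0 0" --pt "0 0.034 0.002 0.145 0 0 0" --pt "0 0.034 0.002 0.145 0 0 0" --pt "0 0.034 0.002 0.145 0 0 0"

```text
clock: 2.65
ee_pos: [0.4913, 0.1212, 0.0837]
tool_rot: [179.9, -0.0, 84.4]
contact_force: [0.1, -0.2, -0.9]
gripper_width: 0.0
finger_force: 0.0
```

send_rows --pt "0 0 -0.001 0.003 0 0 0" --pt "0 0 -0.001 0.006 0 0 0" --pt "0 0 -0.001 0.008 0 0 0" --pt "0 0 -0.001 0.009 0 0 0" --pt "0 0 -0.001 0.01 0 0 0" --pt "0 0 -0.001 0.01 0 0 0" --pt "0 0 -0.001 0.01 0 0 0"

```text
clock: 3.35
ee_pos: [0.4896, 0.1211, 0.0726]
tool_rot: [180.0, 0.0, 84.4]
contact_force: [-1.0, 0.5, 0.6]
gripper_width: 0.0002
finger_force: 0.6
```

send_rows --pt "0 0 0 0.0007 0 0 0" --pt "0 0 0 0.0015 0 0 0" --pt "0 0 0 0.002 0 0 0" --pt "0 0 0 0.002 0 0 0"

```text
clock: 3.75
ee_pos: [0.4897, 0.1211, 0.0705]
tool_rot: [180.0, 0.0, 84.4]
contact_force: [-0.7, -0.2, 3.4]
gripper_width: 0.0003
finger_force: 1.8
```

The floor gives under the fingertip with a spring-like force, so this is the button. I'll press further and look at the lid.

send_rows --pt "0 0 0 0.0007 0 0 0" --pt "0 0 0 0.0015 0 0 0" --pt "0 0 0 0.0015 0 0 0" --pt "0 0 0 0.0015 0 0 0" --pt "0 0 0 0.0015 0 0 0"

```text
clock: 4.25
ee_pos: [0.4896, 0.1211, 0.069]
tool_rot: [180.0, 0.0, 84.4]
contact_force: [-0.2, -0.6, 3.5]
gripper_width: 0.0004
finger_force: 2.1
```

Run:
```python
from h import *
p,d=bot.capture("scene");cv2.imwrite("pics/s1.png",p[...,::-1]);print(bot.observe()["contact_force"])
```

```text
[-6.96799916e-01 -1.21634070e-03  4.07495481e+00]
```

View pics/s1.png

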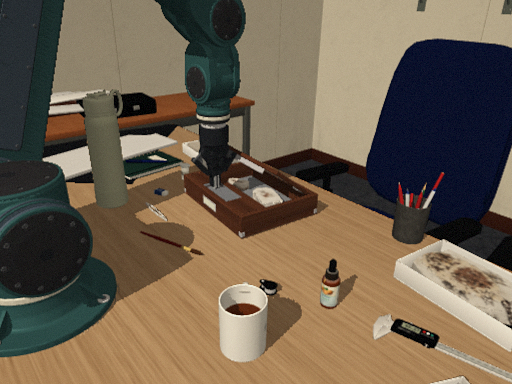

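The lid has let go and is rising: its frame bar shows up behind the gripper at about (245,160). I'll lift off the button and centre up before pushing.

send_rows --pt "0 0 0 -0.01 0 0 0" --pt "0 0 0 -0.03 0 0 0" --pt "0 0 0 -0.06 0 0 0" --pt "0 -0.005 0 -0.09 0 0 0" --pt "0 -0.02 0 -0.112 0 0 0" --pt "0 -0.035 0 -0.112 0 0 0" --pt "0 -0.035 0 -0.112 0 0 0" --pt "0 -0.035 0 -0.112 0 0 0" --pt "0 -0.035 0 -0.112 0 0 0" --pt "0 -0.035 0 -0.112 0 0 0" --pt "0 -0.035 0 -0.112 0 0 0" --pt "0 -0.035 0 -0.112 0 0 0"

```text
clock: 5.5
ee_pos: [0.4861, 0.0866, 0.1808]
tool_rot: [-180.0, 0.0, 84.4]
contact_force: [0.1, 0.4, 0.1]
gripper_width: -0.0003
finger_force: 0.0
```

Run:
```python
from h import *
p,d=bot.capture("scene");p=cv2.resize(p[130:250,160:330],None,fx=4,fy=4)
cv2.imwrite("pics/s2.png",p[...,::-1]);print(bot.observe()["contact_force"])
```

```text
[0.31727097 0.60910727 0.26418067]
```

View pics/s2.png

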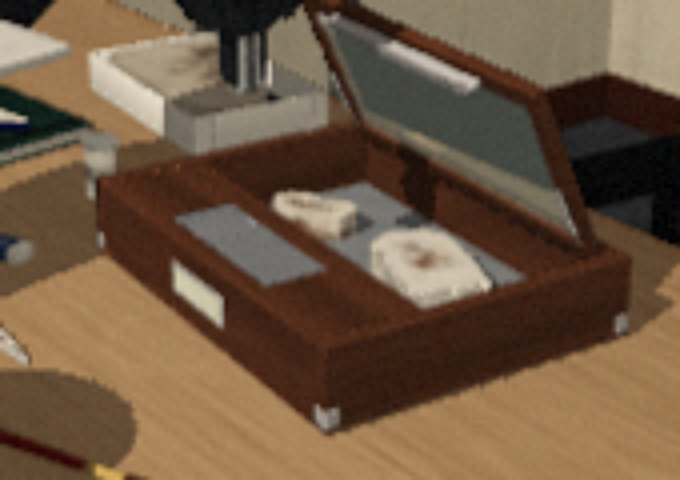

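The lid stands at about 1.15 rad, and the specimens haven't moved. Now the push toward the back (tool +y).

send_rows --pt "0 0 0.025 0 0 0 0" --pt "0 0 0.055 0 0 0 0" --pt "0 0 0.08 0 0 0 0" --pt "0 0 0.09 0 0 0 0" --pt "0 0 0.098 0 0 0 0" --pt "0 0 0.104 0 0 0 0" --pt "0 0 0.11 0 0 0 0" --pt "0 0 0.116 0 0 0 0" --pt "0 0 0.122 0 0 0 0" --pt "0 0 0.128 0 0 0 0" --pt "0 0 0.134 0 0 0 0" --pt "0 0 0.14 0 0 0 0"

```text
clock: 6.75
ee_pos: [0.6259, 0.0725, 0.1808]
tool_rot: [-180.0, 0.0, 84.4]
contact_force: [0.9, 0.2, 0.2]
gripper_width: -0.0005
finger_force: 0.2
```

send_rows --pt "0 0 0.006 0 0 0 0" --pt "0 0 0.012 0 0 0 0" --pt "0 0 0.018 0 0 0 0" --pt "0 0 0.024 0 0 0 0" --pt "0 0 0.03 0 0 0 0" --pt "0 0 0.036 0 0 0 0" --pt "0 0 0.04 0 0 0 0" --pt "0 0 0.04 0 0 0 0"

```text
clock: 7.55
ee_pos: [0.6658, 0.0686, 0.1808]
tool_rot: [-180.0, 0.0, 84.4]
contact_force: [-0.0, -0.7, -0.9]
gripper_width: 0.0002
finger_force: 0.0
```

Run:
```python
from h import *
p,d=bot.capture("scene");p=cv2.resize(p[100:250,160:350],None,fx=4,fy=4)
cv2.imwrite("pics/s3.png",p[...,::-1]);print(bot.observe()["contact_force"])
```

```text
[0.05429453 0.10861109 0.04733068]
```

View pics/s3.png

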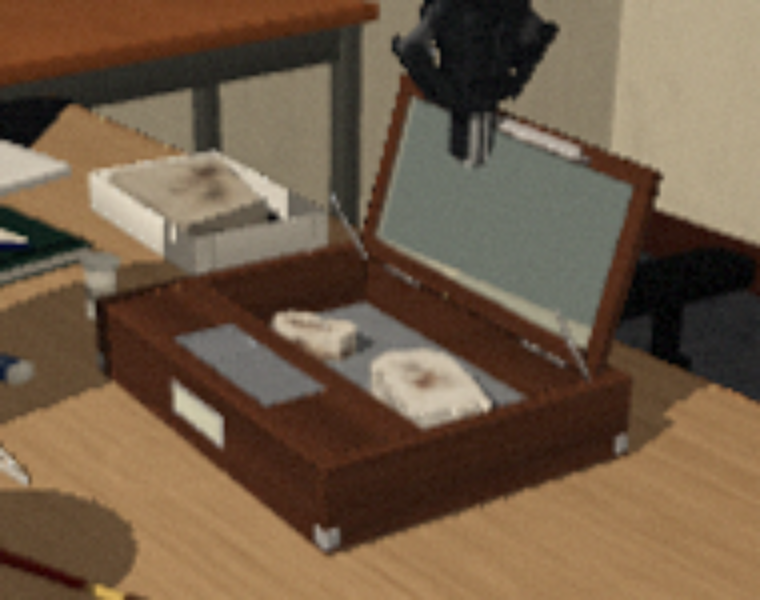

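The lid is past upright with no contact force left. I'll back off slowly and let it settle.

send_rows --pt "0 0 0 0 0 0 0" --pt "0 0 0 0 0 0 0" --pt "0 0 0 0 0 0 0" --pt "0 0 0 0 0 0 0" --pt "0 0 0 0 0 0 0" --pt "0 0 0 0 0 0 0" --pt "0 0 0 0 0 0 0" --pt "0 0 0 0 0 0 0" --pt "0 0 -0.02 0 0 0 0" --pt "0 0 -0.05 0 0 0 0" --pt "0 0 -0.09 -0.02 0 0 0" --pt "0 0 -0.13 -0.04 0 0 0"

```text
clock: 8.8
ee_pos: [0.5342, 0.0815, 0.2209]
tool_rot: [-179.9, 0.0, 84.4]
contact_force: [0.4, 0.0, 1.1]
gripper_width: 0.0001
finger_force: 0.0
```

send_rows --pt "0 0 -0.03 -0.03 0 0 0" --pt "0 0 -0.05 -0.05 0 0 0" --pt "0 0 -0.05 -0.05 0 0 0" --pt "0 0 -0.05 -0.05 0 0 0" --pt "0 0 -0.05 -0.05 0 0 0" --pt "0 0 -0.05 -0.05 0 0 0" --pt "0 0 -0.05 -0.05 0 0 0" --pt "0 0 -0.05 -0.05 0 0 0" --pt "0 0 -0.05 -0.05 0 0 0" --pt "0 0 -0.05 -0.05 0 0 0" --pt "0 0 -0.05 -0.05 0 0 0" --pt "0 0 -0.05 -0.05 0 0 0"

```text
clock: 10.0
ee_pos: [0.4862, 0.0863, 0.271]
tool_rot: [180.0, -0.0, 84.4]
contact_force: [-0.3, 0.2, 0.6]
gripper_width: -0.0003
finger_force: 0.0
```

send_rows --pt "0 0 0 0 0 0 0" --pt "0 0 0 0 0 0 0" --pt "0 0 0 0 0 0 0" --pt "0 0 0 0 0 0 0" --pt "0 0 0 0 0 0 0" --pt "0 0 0 0 0 0 0" --pt "0 0 0 0 0 0 0" --pt "0 0 0 0 0 0 0" --pt "0 0 0 0 0 0 0" --pt "0 0 0 0 0 0 0"

```text
clock: 11.0
ee_pos: [0.4862, 0.0863, 0.271]
tool_rot: [180.0, 0.0, 84.4]
contact_force: [0.0, 0.1, -0.5]
gripper_width: -0.0004
finger_force: 0.0
```

Run:
```python
from h import *
p,d=bot.capture("scene");P=pts("scene",d)
K,Rm,t=world("scene")
cx=np.array([.9952,-.0976]);cy=np.array([.0976,.9952]);c=np.array([.5677,.0756])
X=(P[...,:2]-c)@cx;Y=(P[...,:2]-c)@cy;Z=P[...,2]
m=(X>.07)&(X<.18)&(abs(Y)<.14)&(Z>.08)&(Z<.22);print(m.sum())
A=np.polyfit(Z[m],X[m],1);print("lid angle",np.pi/2+np.arctan(A[0]),"zmax",np.percentile(Z[m],99))
p=cv2.resize(p[100:250,160:350],None,fx=4,fy=4)
cv2.imwrite("pics/s4.png",p[...,::-1]);print(bot.observe()["contact_force"])
```

```text
2927
lid angle 1.805374911895024 zmax 0.19899959877389026
[ 0.81517094  0.60250133 -0.33865351]
```

View pics/s4.png

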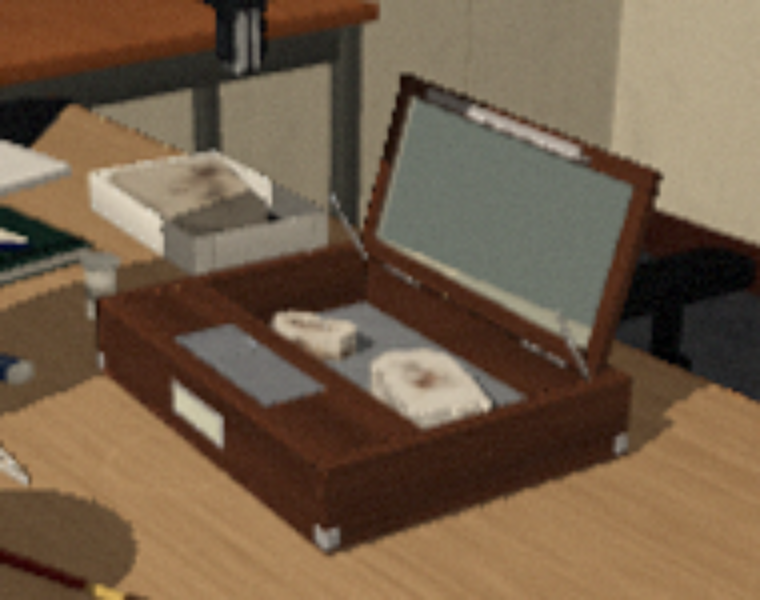

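The lid is resting on its stop: the depth fit gives about 1.81 rad, and it's unchanged from the previous view. The arm is clear and everything else is in place.

```bash
python3 -c "
from rig import bot
print(bot.hand_in())"
```

```text
the job is handed in; nothing more can be done
None
```

The case is open: I pressed the catch button in with a fingertip, the lid sprang up, and I pushed it past upright onto its stop (measured about 1.81 rad). Nothing else was visibly disturbed. I found the button from its outline in the wrist camera and confirmed it by pressing there, rather than feeling along the whole groove. The job is handed in, with about 11 s used; no verdict came back.

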